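# Moss tray home on the light plinth, lamp switched on

### The arm

A 6-joint arm with a two-finger parallel gripper is mounted at the origin on the work surface. World frame = base frame: x ahead of the robot, y to its left, z up, the work surface at z = 0. Lengths are in mm, angles in degrees, forces in N, time in s.
With the tool pointing down it reaches from about 250 to 800 mm from the base axis. Payload 8.5 kg.
Tool frame: the origin (TCP) lies at the very end of the fingers, on their centre line; the grasp point (between the pads) lies 19 mm behind it; z points along the fingers, y is the line along which they close (so a half turn about z gives the same grasp; the last joint's range is limited). The gripper opens to 85 mm and grips with 20 to 120 N. Pads are 22 mm wide; open, the fingers measure 114 mm over their backs; the gripper's body (76 mm by 85 mm) begins 54 mm behind the grasp point. The pads swing forward as they close: fully open they stand 13 mm farther back than shut.
Start: joints at [65.317, 13.648, -0.773, 75.585, 0, 90], TCP at [219.219, 476.993, 231.276] pointing down, gripper open.
Joint ranges: [-152.45, 152.45], [-59.26, 108.67], [-65.41, 83.53], [-104.44, 129.93], [-82.83, 76.93], [-180, 180]. Speed limits (degrees/s): [127.2, 127.2, 159.86, 180, 180, 180].

### API

Orientations are given as [roll, pitch, yaw] about the fixed x, y, z axes, in that order (R = Rz(yaw) Ry(pitch) Rx(roll)).
In Python, from workcell import * gives the robot as it stands.
- The arm moves only by the tool send_rows, never from a script. Its argument "rows" is a list of rows, each an object of numbers: "gripper": the opening, from 0 (shut) to 1 (fully open); "dx", "dy", "dz": the shift along the world's x, y, z in mm; "twist": the turn about the world's z in rad. In form: [{"gripper": .., "dx": .., "dy": .., "dz": .., "twist": ..}, ...]. A call has 1 to 5 rows; each row is the pose to reach, as a shift and turn from the pose commanded when the call began; what a row does not reach only later rows make up. A row lasts 1/12 s, in which the tool goes at most 41.7 mm and 7.16 degrees, less where a joint would pass 70% of its speed; a pose out of reach is approached as far as the arm can. A call with a gripper value outside its range is refused whole. The fingers move at their own pace and stop on an object; the grip force is fixed at half the most. Time passes only in rows, so rows that repeat a pose let the fingers close. It gives the time, the measured TCP pose, the force, the opening and the grip force at its end, in the units of the state.
- get_state(): the state, without advancing time (a new reading comes with each control period).
- get_image(name): name is "side" or "top"; returns the picture (480x640x3 uint8, red, green, blue); there is no depth.
- camera_params(name): a dict with "fov_y" (degrees; the focal length in pixels is half the picture's height over the tangent of half this angle, whatever the lens; pixels are square), "cx", "cy" (the principal point, pixels), "k1" (the pictures are not rectified: a ray, as slopes to the right and down, at radius r is drawn at 1 + k1 r^2 times it, then the intrinsics apply), "position" and "attitude" of the camera in the world. Camera axes: x right, y down, z forward; pixel columns grow to the right and rows downward; lengths in mm; the calibration is good to about 2 mm. A picture is of the moment at which its call begins. camera_params takes no time and is no camera call.
- sign_off(): hands the job in; it is judged then, once.
The state is a dict: "time": time; "joint_positions": joint angles; "joint_vel": joint speeds; "joint_torque": joint torques, N m; "tcp_pos": TCP position; "ee_rot": TCP orientation; "contact_force": force on the tool from outside, world axes, zero at the start; "moment": the same for the moment, N m; "finger_gap": finger opening in mm; "grasp_force": force on a finger pad.
Only numpy, scipy, OpenCV 4.12 (cv2) and the standard library are available. Lean on these libraries where they do the work, as an engineer would, in place of code of your own. Each camera call takes 0.05 s, during which the arm holds its last target. There are 200 camera calls.

### The job

Push the white moss tray along between the guide rails of the light plinth until it has pressed the spring plate on the back-stop well in (more than half its travel). Then push the toggle lever on the grey control unit over to on, away from the robot, and let go. Be gentle: feel for the back-stop and for the lever, neither of whose places is measured, never press on the tray with more than about 20 N or on the lever with more than about 12 N, and leave the other things on the worktop where they are.

Things in the scene. Friction and masses are not known exactly. Their poses are not given: they have to be found in the camera images.
- plinth: Aluminium light plinth, fixed; origin on the worktop, x away from the robot, y left. Top 12 mm up, x -160 to 180, y -88 to 88 mm. Two black guide rails, 20 mm above the top, 136 mm apart, x -50 to 150 mm. Grey back-stop (48 mm tall) clamped at the rear, its place along x unmeasured: its untouched spring plate's face lies at x = 97 to 125 mm in this frame. Find it by feel or sight.
- tray_mid (a point): Centre, 21 mm above the underside, of the loose open white moss tray standing on the plinth, partly between the rails: 160 mm along its x (away from the robot) by 130 mm along y by 42 mm tall, walls 4 mm, 0.4 to 0.85 kg, slides with 2 to 8 N; push low, the gripper's knuckles clear of its rim. Near wall 80 mm along -x of this point, rear wall 80 mm along +x.
- interlock (a joint): Travel (m) of the steel spring plate (70 mm wide, 9 to 39 mm above the plinth's top) on the back-stop's front, pushed in by the tray's rear wall: 0 untouched, 0.012 bottomed on a hard stop. Light spring (0.3 to 1.4 N): the tray stays where it is left. Home is more than 0.006.
- rail_mid (a point): Middle of the aluminium rail's top on the grey control unit, 66 mm above the worktop; x along the rail, away from the robot, y left. Unit fixed, 190 (x) by 100 (y) by 60 mm tall. A black switch module (42 x 44 mm, 24 mm tall) with the toggle lever is clipped on the rail, centred in y; its place along x is unmeasured, its centre within 16 mm of this point. Find it by feel or sight.
- toggle (a joint): Angle (rad) of the steel lever. Pivot in the module's middle, 22 mm above the rail's top; 50 mm from it to the centre of the 13 mm ball end; shaft 8 mm. 0 = off, leaning 0.42 towards the robot (-x of the rail); 0.42 upright; 0.84 = on, leaning away. Over-centre spring: about 5 N at the ball starts it, zero at upright, then it snaps over by itself. Hard stops at both ends.
- bottle: Bystander, to be left alone: small empty glass bottle with a dark cap, 60 mm across, 150 mm tall; origin at its underside's centre.
- jar: Bystander, to be left alone: glass jar with a screw lid, 72 mm across, 120 mm tall; origin at its underside's centre.
- cup: Bystander, to be left alone: clear plastic cup, 60 mm across, 65 mm tall; origin at its underside's centre.
- tin: Bystander, to be left alone: short tin, 72 mm across, 45 mm tall; origin at its underside's centre.
- stone: Bystander, to be left alone: flat stone, 45 x 35 x 22 mm; origin at its underside's centre.
- cap: Bystander, to be left alone: loose steel bottle cap, 44 mm across, 10 mm high; origin at its underside's centre.
- spoon: Bystander, to be left alone: metal spoon with a wooden handle, lying flat, about 200 mm long, origin near its middle.
Not all that is in view belongs to the job. What is shaped like the part that bears tray_mid but pink or yellow is not meant.

How it is judged (in metres and radians):
On the way, in this order (a step that is already met when the one before it is completed fails the run):
1. the tray is home (plate pressed in more than 6 mm, tray flat on the plinth) with the switch still off (value of joint interlock above 0.006 m and z of tray_mid in the frame of plinth between 0.03 and 0.036 m and angle between tray_mid's own z axis and vertical below 0.05 rad and value of joint toggle below 0.2 rad), for 0.2 s.
2. the toggle is over to on (value of joint toggle above 0.75 rad), for 0.2 s.
At the end, for the whole second after the job is handed in: The tray stands flat and at rest on the plinth with the spring plate pressed in more than 6 mm, and the toggle is on (over 0.75 rad of 0.84) (value of joint interlock above 0.006 m and z of tray_mid in the frame of plinth between 0.03 and 0.036 m and angle between tray_mid's own z axis and vertical below 0.05 rad and value of joint toggle above 0.75 rad and linear speed of tray below 0.01 m/s); the robot touches nothing.
It fails at once if the tray is pressed with more than 20 N (contact force between the fingers and tray above 20 N).
It fails at once if the toggle lever is pressed with more than 12 N (contact force between anything else and toggle above 12 N).
It fails at once if a bystander is moved more than 20 mm (distance of any of bottle, jar, cup, tin, stone, cap, spoon from where it was at the start of the episode above 0.02 m).
It also fails if it takes over 72 s, if anything falls off the work surface, if the arm or the gripper's body presses on something with over 40 N, if the wrist force passes 120 N, or if a joint passes its speed limit or range.

## Working session

There is one attempt and no reset: what is moved stays moved. The work goes in short steps, Python scripts to look and compute and a tool call to move; the robot and the scene stay as the last step left them, time stands still between calls to the robot, and variables do not carry over. Pictures are saved under pics/ and viewed, at most 10 in all, crops included, and the job is handed in when it is done.

Besides the shell and the picture viewer there is one more tool, called after "Call:" in YAML: its name, and indented under it one key for each argument. send_rows: Moves the arm, as the interface text tells. Its arguments: {"type":"object","properties":{"rows":{"type":"array"}},"required":["rows"]}

```bash
mkdir -p pics; python3 - <<'E'
from workcell import *
import cv2
for n in("top","side"):
    cv2.imwrite(f"pics/{n}0.png",get_image(n)[:,:,::-1]); print(n,camera_params(n))
print(get_state())
E
```

```text
top {'fov_y': 42.43911102803948, 'cx': 317.61143282262555, 'cy': 236.0734125497235, 'k1': -0.1528506173376348, 'position': array([ 387.95403663,    9.6028813 , 1360.06070243]), 'attitude': array([-173.81709834,   -0.4017701 ,  -88.95836862])}
side {'fov_y': 47.603975306171925, 'cx': 311.1421589899554, 'cy': 239.28136651110628, 'k1': 0.0010349252717050368, 'position': array([434.33905862, 748.49314777, 908.92715277]), 'attitude': array([-137.69196052,   -0.88528321, -171.82587369])}
{'time': 0.1, 'joint_positions': array([ 6.53182422e+01,  1.36769723e+01, -8.12262770e-01,  7.55834741e+01,
        1.00217576e-03,  9.00005788e+01]), 'joint_vel': array([ 0.11459011, -0.1362966 ,  0.05002755, -0.0191597 ,  0.02523768,
        0.03130139]), 'joint_torque': array([ 2.08928563e-03, -5.39723182e+01,  3.46998489e+01,  1.35271711e-02,
        1.12996336e-04,  1.20939813e-06]), 'tcp_pos': array([219.06920855, 476.70319554, 230.74589463]), 'ee_rot': array([-1.79927291e+02, -1.00144051e-03,  1.55317662e+02]), 'contact_force': array([ 0.74686427, -0.30861711,  0.05985675]), 'moment': array([-0.02291132, -0.00196101, -0.01283571]), 'grasp_force': 0.0, 'finger_gap': 85.5646122048813}
```

View pics/top0.png

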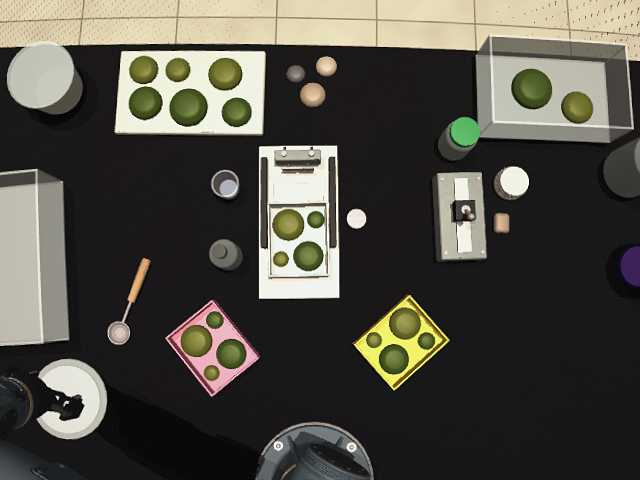

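View pics/side0.png

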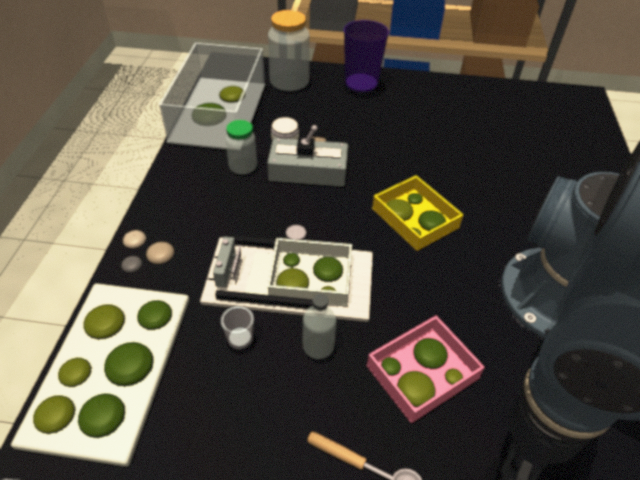

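The top view shows the plinth at about (259..339, 147..298), with the white tray at (268..328, 204..278) and the back-stop at row ~155-172. The control unit is at (433..486, 173..262) with the lever ball near (468,213). The bottle is at (225,254), the cup at (225,185), and the cap at (356,218). I'll enlarge both for accurate pixels.

```bash
cat > h.py <<'E'
from workcell import *
import numpy as np, cv2
from scipy.spatial.transform import Rotation as R
def ray(n,px):
    c=camera_params(n); f=240/np.tan(np.radians(c["fov_y"]/2))
    d=np.array([(px[0]-c["cx"])/f,(px[1]-c["cy"])/f]); u=d.copy()
    for _ in range(20): u=d/(1+c["k1"]*(u@u))
    return c["position"],R.from_euler("xyz",c["attitude"],degrees=True).apply([u[0],u[1],1])
def at(n,px,z):
    p,d=ray(n,px); return p+d*(z-p[2])/d[2]
def proj(n,P):
    c=camera_params(n); f=240/np.tan(np.radians(c["fov_y"]/2))
    q=R.from_euler("xyz",c["attitude"],degrees=True).inv().apply(np.array(P)-c["position"]); u=q[:2]/q[2]
    return u*(1+c["k1"]*(u@u))*f+[c["cx"],c["cy"]]
E
python3 - <<'E'
from h import *
t=cv2.imread("pics/top0.png")
a=cv2.resize(t[140:305,250:350],None,fx=3.6,fy=3.6,interpolation=cv2.INTER_CUBIC)
b=cv2.resize(t[165:275,425:495],None,fx=5.4,fy=5.4,interpolation=cv2.INTER_CUBIC)
o=np.zeros((600,760,3),np.uint8); o[:a.shape[0],:a.shape[1]]=a; o[:b.shape[0],375:375+b.shape[1]]=b
cv2.imwrite("pics/c1.png",o)
s=cv2.imread("pics/side0.png")
a=cv2.resize(s[225:330,195:385],None,fx=4.1,fy=4.1,interpolation=cv2.INTER_CUBIC)
cv2.imwrite("pics/c2.png",a[:600,:800])
E
```

```text
(no output)
```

View pics/c1.png

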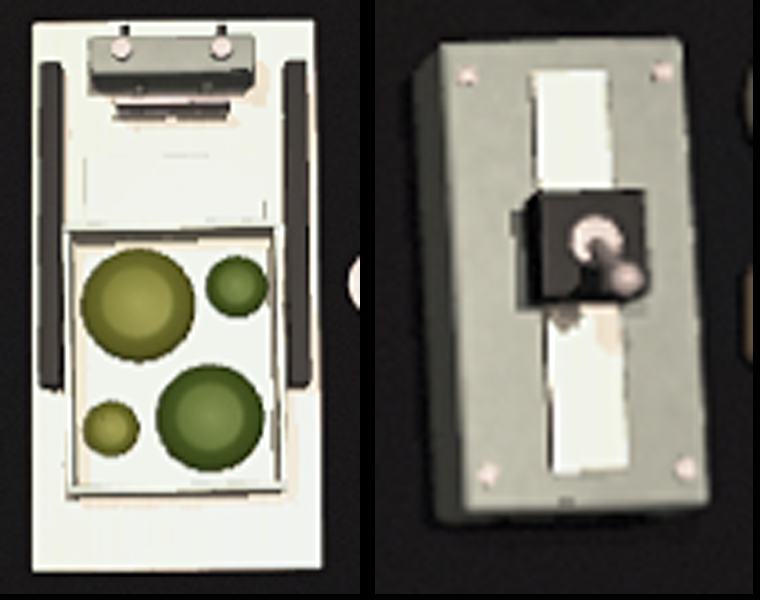

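Crop: plinth corners are clear at (32,20), (315,20), (322,571), (32,571). The tray rim is about (65..280, 229..493) and the plate's top edge is at v≈103. The module is at (540..646, 191..300) and the ball at (627,278). Next I'll convert these to world coordinates.

```bash
python3 - <<'E'
from h import *
np.set_printoptions(precision=1,suppress=True)
A=lambda u,v,z:at("top",(250+(u-1.5)/3.6,140+(v-1.5)/3.6),z)
B=lambda u,v,z:at("top",(425+(u-377)/5.4,165+(v-2)/5.4),z)
def show(n,L):
    L=np.array(L);print(n,L[:,:2].tolist() and np.round(L[:,:2],1).tolist(),"mean",L.mean(0))
    return L
p=show("plinth",[A(32,20,12),A(315,20,12),A(322,571,12),A(32,571,12)])
f=lambda L:np.degrees(np.arctan2(*((L[0]+L[1]-L[2]-L[3])[[1,0]])))
print(f(p)); t=show("tray",[A(65,230,54),A(277,228,54),A(284,490,54),A(67,495,54)]);print(f(t))
show("plate top",[A(113,103,51),A(230,103,51)]);show("plate bot",[A(113,118,21),A(230,118,21)])
show("stop top",[A(90,37,60),A(255,37,60),A(253,70,60)])
u=show("unit",[B(441,44,60),B(683,38,60),B(710,503,60),B(466,512,60)]);print(f(u))
r=show("rail",[B(532,70,66),B(606,68,66),B(628,470,66),B(553,474,66)]);print(f(r))
show("module",[B(541,193,90),B(645,190,90),B(648,300,90),B(543,303,90)])
show("ball",[B(627,278,133.7)])
for n,px,z in(("bottle",(225,254),100),("jar",(462,132),120),("cap",(356,218),10),("cup",(225,185),40),("tin",(511,183),45),("stone",(501,223),20)):print(n,at("top",px,z))
print(proj("side",u.mean(0)))
E
```

```text
plinth [[736.3, 138.9], [739.6, -37.0], [399.2, -46.2], [395.8, 128.9]] mean [567.7  46.1  12. ]
1.6094501885982084
tray [[597.7, 111.2], [601.3, -14.8], [445.9, -21.5], [440.5, 105.8]] mean [521.3  45.2  54. ]
2.2118457764996613
plate top [[675.9, 84.8], [677.2, 14.6]] mean [676.5  49.7  51. ]
plate bot [[673.1, 86.3], [674.4, 14.6]] mean [673.8  50.4  21. ]
stop top [[714.0, 99.2], [715.9, 0.4], [695.6, 1.2]] mean [708.5  33.6  60. ]
unit [[671.2, -251.8], [676.4, -350.6], [489.1, -359.0], [484.0, -260.9]] mean [ 580.2 -305.6   60. ]
2.6686118035991386
rail [[660.3, -287.2], [661.9, -317.3], [501.2, -324.4], [499.1, -294.3]] mean [ 580.6 -305.8   66. ]
2.516379449469223
module [[606.6, -284.7], [608.8, -326.1], [565.5, -326.7], [563.4, -285.1]] mean [ 586.1 -305.7   90. ]
ball [[567.5, -307.2]] mean [ 567.5 -307.2  133.7]
bottle [484.1 192.3 100. ]
jar [ 746.5 -293.9  120. ]
cap [576.1 -81.2  10. ]
cup [639.  206.4  40. ]
tin [ 656.2 -420.7   45. ]
stone [ 570.2 -403.9   20. ]
[308.1 152. ]
```

View pics/c2.png

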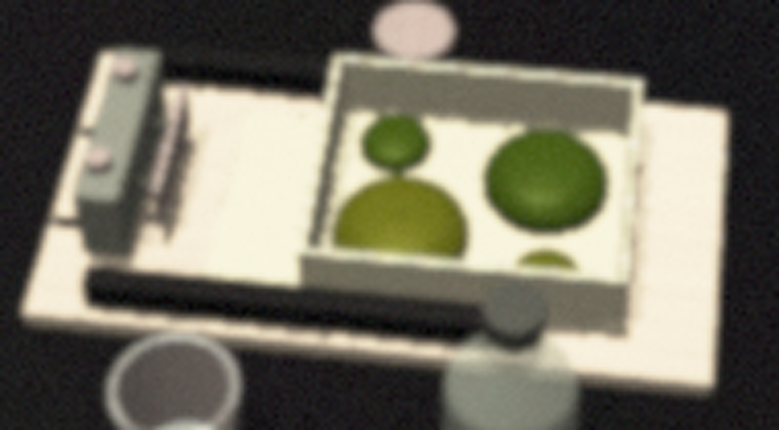

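The measurements fit the given sizes:

| Item | World position |
|---|---|
| Plinth origin | about (557.7, 45.8), yaw ~1.6° |
| Tray near wall | x≈443, y≈42.5 |
| Plate face | x≈674 (116 in the plinth frame) |
| Gap from tray to plate | ~73 mm |
| Lever ball | about (567.5, -307, 134) |

I'll push with closed fingers.

Call:
send_rows:
  rows:
    - {"gripper":0,"dx":18,"dy":-37,"dz":0,"twist":0.1}
    - {"gripper":0,"dx":36,"dy":-74,"dz":0,"twist":0.2}
    - {"gripper":0,"dx":54,"dy":-111,"dz":0,"twist":0.3}
    - {"gripper":0,"dx":72,"dy":-148,"dz":0,"twist":0.4}
    - {"gripper":0,"dx":90,"dy":-185,"dz":0,"twist":0.459}

```text
time: 0.52
tcp_pos: [309.3, 290.2, 231.0]
ee_rot: [-180.0, -0.0, -178.0]
contact_force: [1.0, 0.4, 0.0]
finger_gap: 25.7
grasp_force: 0.0
```

Call:
send_rows:
  rows:
    - {"gripper":0,"dx":18,"dy":-37,"dz":0,"twist":0}
    - {"gripper":0,"dx":36,"dy":-74,"dz":0,"twist":0}
    - {"gripper":0,"dx":54,"dy":-111,"dz":0,"twist":0}
    - {"gripper":0,"dx":72,"dy":-148,"dz":0,"twist":0}
    - {"gripper":0,"dx":90,"dy":-185,"dz":0,"twist":0}

```text
time: 0.93
tcp_pos: [399.4, 105.0, 231.3]
ee_rot: [-180.0, 0.0, -178.4]
contact_force: [0.5, 1.4, -0.8]
finger_gap: 0.4
grasp_force: 0.0
```

Call:
send_rows:
  rows:
    - {"gripper":0,"dx":7,"dy":-32,"dz":0,"twist":0}
    - {"gripper":0,"dx":14,"dy":-63,"dz":0,"twist":0}
    - {"gripper":0,"dx":14,"dy":-63,"dz":-40,"twist":0}
    - {"gripper":0,"dx":14,"dy":-63,"dz":-80,"twist":0}
    - {"gripper":0,"dx":14,"dy":-63,"dz":-120,"twist":0}

```text
time: 1.35
tcp_pos: [413.5, 43.1, 110.2]
ee_rot: [180.0, 0.1, -178.5]
contact_force: [1.9, 0.3, -0.5]
finger_gap: -0.1
grasp_force: 0.0
```

Call:
send_rows:
  rows:
    - {"gripper":0,"dx":0,"dy":0,"dz":-30,"twist":0}
    - {"gripper":0,"dx":0,"dy":0,"dz":-60,"twist":0}
    - {"gripper":0,"dx":0,"dy":0,"dz":-75,"twist":0}
    - {"gripper":0,"dx":0,"dy":0,"dz":-84,"twist":0}
    - {"gripper":0,"dx":0,"dy":0,"dz":-84,"twist":0}

```text
time: 1.77
tcp_pos: [411.5, 43.8, 25.3]
ee_rot: [-180.0, -0.2, -178.4]
contact_force: [-0.3, -0.6, 0.9]
finger_gap: -0.0
grasp_force: 0.0
```

Call:
send_rows:
  rows:
    - {"gripper":0,"dx":2,"dy":0,"dz":0,"twist":0}
    - {"gripper":0,"dx":4,"dy":0,"dz":0,"twist":0}
    - {"gripper":0,"dx":6,"dy":0,"dz":0,"twist":0}
    - {"gripper":0,"dx":8,"dy":0,"dz":0,"twist":0}
    - {"gripper":0,"dx":10,"dy":0,"dz":0,"twist":0}

```text
time: 2.18
tcp_pos: [424.0, 44.1, 27.9]
ee_rot: [180.0, 0.1, -178.4]
contact_force: [-0.2, -1.2, -0.7]
finger_gap: -0.1
grasp_force: 0.0
```

Call:
send_rows:
  rows:
    - {"gripper":0,"dx":1,"dy":-0.3,"dz":0,"twist":0}
    - {"gripper":0,"dx":2,"dy":-0.5,"dz":0,"twist":0}
    - {"gripper":0,"dx":3,"dy":-0.8,"dz":0,"twist":0}
    - {"gripper":0,"dx":4,"dy":-1,"dz":0,"twist":0}
    - {"gripper":0,"dx":5,"dy":-1,"dz":0,"twist":0}

```text
time: 2.6
tcp_pos: [428.2, 42.9, 27.3]
ee_rot: [-180.0, -0.0, -178.4]
contact_force: [0.9, -0.4, -0.6]
finger_gap: -0.4
grasp_force: 0.0
```

Call:
send_rows:
  rows:
    - {"gripper":0,"dx":1,"dy":0,"dz":0,"twist":0}
    - {"gripper":0,"dx":2,"dy":0,"dz":0,"twist":0}
    - {"gripper":0,"dx":3,"dy":0,"dz":0,"twist":0}
    - {"gripper":0,"dx":4,"dy":0,"dz":0,"twist":0}
    - {"gripper":0,"dx":5,"dy":0,"dz":0,"twist":0}

```text
time: 3.02
tcp_pos: [432.6, 43.0, 27.2]
ee_rot: [180.0, -0.1, -178.4]
contact_force: [-5.6, 0.5, 4.1]
finger_gap: -0.1
grasp_force: 2.7
```

Call:
send_rows:
  rows:
    - {"gripper":0,"dx":1,"dy":0,"dz":0,"twist":0}
    - {"gripper":0,"dx":2,"dy":0,"dz":0,"twist":0}
    - {"gripper":0,"dx":3,"dy":0,"dz":0,"twist":0}
    - {"gripper":0,"dx":4,"dy":0,"dz":0,"twist":0}
    - {"gripper":0,"dx":5,"dy":0,"dz":0,"twist":0}

```text
time: 3.43
tcp_pos: [435.2, 42.9, 26.9]
ee_rot: [180.0, -0.3, -178.4]
contact_force: [-10.3, -0.0, 7.6]
finger_gap: -0.1
grasp_force: 4.9
```

Call:
send_rows:
  rows:
    - {"gripper":0,"dx":0.5,"dy":0,"dz":0.3,"twist":0}
    - {"gripper":0,"dx":1,"dy":0,"dz":0.6,"twist":0}
    - {"gripper":0,"dx":1,"dy":0,"dz":1,"twist":0}

```text
time: 3.68
tcp_pos: [438.7, 42.9, 28.0]
ee_rot: [-180.0, -0.1, -178.4]
contact_force: [-2.3, -0.9, -2.4]
finger_gap: 0.2
grasp_force: 1.2
```

Call:
send_rows:
  rows:
    - {"gripper":0,"dx":1,"dy":0,"dz":0,"twist":0}
    - {"gripper":0,"dx":2,"dy":0,"dz":0,"twist":0}
    - {"gripper":0,"dx":3,"dy":0,"dz":0,"twist":0}
    - {"gripper":0,"dx":4,"dy":0,"dz":0,"twist":0}

```text
time: 4.02
tcp_pos: [443.3, 43.0, 28.2]
ee_rot: [-180.0, -0.0, -178.4]
contact_force: [-2.5, 0.3, -2.9]
finger_gap: -0.0
grasp_force: 1.3
```

Call:
send_rows:
  rows:
    - {"gripper":0,"dx":1,"dy":0,"dz":0,"twist":0}
    - {"gripper":0,"dx":2,"dy":0,"dz":0,"twist":0}
    - {"gripper":0,"dx":3,"dy":0.1,"dz":0,"twist":0}
    - {"gripper":0,"dx":4,"dy":0.1,"dz":0,"twist":0}

```text
time: 4.35
tcp_pos: [447.3, 43.1, 28.3]
ee_rot: [-180.0, -0.0, -178.4]
contact_force: [-2.7, 0.7, -2.3]
finger_gap: -0.0
grasp_force: 1.4
```

Sliding steadily at ~3 N. Plate contact is expected at TCP x≈504.

Call:
send_rows:
  rows:
    - {"gripper":0,"dx":2,"dy":0,"dz":0,"twist":0}
    - {"gripper":0,"dx":4,"dy":0.1,"dz":0,"twist":0}
    - {"gripper":0,"dx":6,"dy":0.2,"dz":0,"twist":0}
    - {"gripper":0,"dx":8,"dy":0.2,"dz":0,"twist":0}
    - {"gripper":0,"dx":10,"dy":0.3,"dz":0,"twist":0}

```text
time: 4.77
tcp_pos: [457.5, 43.4, 28.3]
ee_rot: [-180.0, -0.0, -178.4]
contact_force: [-3.1, 0.3, -2.4]
finger_gap: 0.2
grasp_force: 1.8
```

Call:
send_rows:
  rows:
    - {"gripper":0,"dx":2,"dy":0,"dz":0,"twist":0}
    - {"gripper":0,"dx":4,"dy":0.1,"dz":0,"twist":0}
    - {"gripper":0,"dx":6,"dy":0.2,"dz":0,"twist":0}
    - {"gripper":0,"dx":8,"dy":0.2,"dz":0,"twist":0}
    - {"gripper":0,"dx":10,"dy":0.3,"dz":0,"twist":0}

```text
time: 5.18
tcp_pos: [467.5, 43.7, 28.3]
ee_rot: [-180.0, 0.0, -178.4]
contact_force: [-3.4, -0.2, -1.7]
finger_gap: -0.4
grasp_force: 1.7
```

Call:
send_rows:
  rows:
    - {"gripper":0,"dx":2,"dy":0,"dz":0,"twist":0}
    - {"gripper":0,"dx":4,"dy":0.1,"dz":0,"twist":0}
    - {"gripper":0,"dx":6,"dy":0.2,"dz":0,"twist":0}
    - {"gripper":0,"dx":8,"dy":0.2,"dz":0,"twist":0}
    - {"gripper":0,"dx":10,"dy":0.3,"dz":0,"twist":0}

```text
time: 5.6
tcp_pos: [477.4, 44.0, 28.3]
ee_rot: [-180.0, 0.0, -178.4]
contact_force: [-4.1, -0.0, -1.2]
finger_gap: -0.1
grasp_force: 2.0
```

Call:
send_rows:
  rows:
    - {"gripper":0,"dx":2,"dy":0,"dz":0,"twist":0}
    - {"gripper":0,"dx":4,"dy":0.1,"dz":0,"twist":0}
    - {"gripper":0,"dx":6,"dy":0.2,"dz":0,"twist":0}
    - {"gripper":0,"dx":8,"dy":0.2,"dz":0,"twist":0}
    - {"gripper":0,"dx":10,"dy":0.3,"dz":0,"twist":0}

```text
time: 6.02
tcp_pos: [487.3, 44.3, 28.3]
ee_rot: [-180.0, -0.0, -178.4]
contact_force: [-4.8, -0.3, -0.1]
finger_gap: 0.0
grasp_force: 2.4
```

Call:
send_rows:
  rows:
    - {"gripper":0,"dx":1,"dy":0,"dz":0,"twist":0}
    - {"gripper":0,"dx":2,"dy":0,"dz":0,"twist":0}
    - {"gripper":0,"dx":3,"dy":0.1,"dz":0,"twist":0}
    - {"gripper":0,"dx":4,"dy":0.1,"dz":0,"twist":0}
    - {"gripper":0,"dx":5,"dy":0.1,"dz":0,"twist":0}

```text
time: 6.43
tcp_pos: [492.0, 44.4, 28.3]
ee_rot: [-180.0, -0.0, -178.4]
contact_force: [-4.2, -0.1, 0.3]
finger_gap: -0.1
grasp_force: 2.4
```

Call:
send_rows:
  rows:
    - {"gripper":0,"dx":1,"dy":0,"dz":0,"twist":0}
    - {"gripper":0,"dx":2,"dy":0,"dz":0,"twist":0}
    - {"gripper":0,"dx":3,"dy":0.1,"dz":0,"twist":0}
    - {"gripper":0,"dx":4,"dy":0.1,"dz":0,"twist":0}
    - {"gripper":0,"dx":5,"dy":0.1,"dz":0,"twist":0}

```text
time: 6.85
tcp_pos: [497.1, 44.5, 28.3]
ee_rot: [-180.0, -0.0, -178.4]
contact_force: [-5.5, -0.4, 2.0]
finger_gap: 0.2
grasp_force: 2.8
```

```bash
python3 - <<'E'
from h import *
t=get_image("top")[:,:,::-1]
cv2.imwrite("pics/c3.png",cv2.resize(t[140:305,250:350],None,fx=3.6,fy=3.6,interpolation=cv2.INTER_CUBIC))
s=get_image("side")[:,:,::-1]
cv2.imwrite("pics/c4.png",cv2.resize(s[225:330,195:385],None,fx=4.1,fy=4.1,interpolation=cv2.INTER_CUBIC))
E
```

```text
(no output)
```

View pics/c4.png

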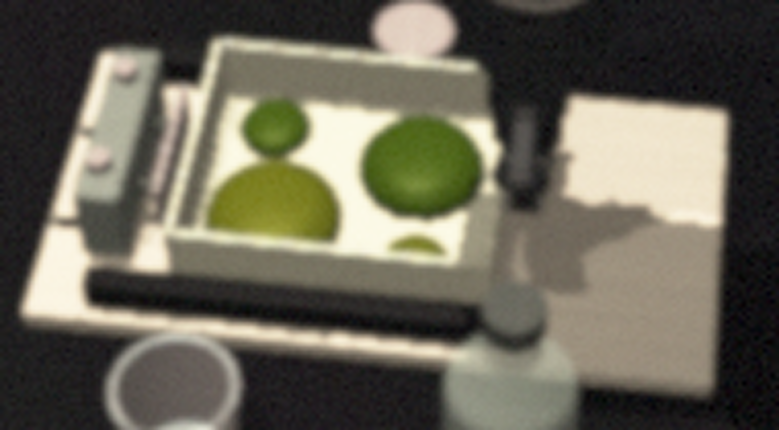

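The tray is flat between the rails. Its rear wall, left rim at (215,40)–(170,235), is only a few mm short of the plate. I'll continue slowly, feeling for the stop.

Call:
send_rows:
  rows:
    - {"gripper":0,"dx":1,"dy":0,"dz":0,"twist":0}
    - {"gripper":0,"dx":2,"dy":0,"dz":0,"twist":0}
    - {"gripper":0,"dx":3,"dy":0.1,"dz":0,"twist":0}
    - {"gripper":0,"dx":4,"dy":0.1,"dz":0.2,"twist":0}

```text
time: 7.28
tcp_pos: [501.3, 44.6, 28.4]
ee_rot: [-180.0, 0.0, -178.4]
contact_force: [-1.6, 0.0, -2.1]
finger_gap: -0.3
grasp_force: 1.3
```

Call:
send_rows:
  rows:
    - {"gripper":0,"dx":0.7,"dy":0,"dz":0,"twist":0}
    - {"gripper":0,"dx":1.4,"dy":0,"dz":0,"twist":0}
    - {"gripper":0,"dx":2.1,"dy":0.1,"dz":0,"twist":0}
    - {"gripper":0,"dx":3,"dy":0.1,"dz":0.2,"twist":0}

```text
time: 7.62
tcp_pos: [504.1, 44.7, 28.6]
ee_rot: [-180.0, -0.0, -178.4]
contact_force: [-3.1, -0.1, -2.5]
finger_gap: 0.4
grasp_force: 1.5
```

Call:
send_rows:
  rows:
    - {"gripper":0,"dx":0.5,"dy":0,"dz":0,"twist":0}
    - {"gripper":0,"dx":1,"dy":0,"dz":0,"twist":0}
    - {"gripper":0,"dx":1.5,"dy":0.1,"dz":0,"twist":0}
    - {"gripper":0,"dx":2,"dy":0.1,"dz":0,"twist":0}

```text
time: 7.95
tcp_pos: [505.8, 44.7, 28.7]
ee_rot: [-180.0, -0.0, -178.4]
contact_force: [-7.2, -0.3, 1.8]
finger_gap: 0.0
grasp_force: 3.0
```

Call:
send_rows:
  rows:
    - {"gripper":0,"dx":0.4,"dy":0,"dz":0.1,"twist":0}
    - {"gripper":0,"dx":0.8,"dy":0,"dz":0.2,"twist":0}
    - {"gripper":0,"dx":1.2,"dy":0,"dz":0.3,"twist":0}

```text
time: 8.2
tcp_pos: [507.6, 44.8, 28.9]
ee_rot: [-180.0, 0.0, -178.4]
contact_force: [-3.0, -0.9, -2.9]
finger_gap: 0.4
grasp_force: 1.5
```

Call:
send_rows:
  rows:
    - {"gripper":0,"dx":0.4,"dy":0,"dz":0.1,"twist":0}
    - {"gripper":0,"dx":0.8,"dy":0,"dz":0.2,"twist":0}
    - {"gripper":0,"dx":1.2,"dy":0,"dz":0.3,"twist":0}

```text
time: 8.45
tcp_pos: [508.7, 44.8, 29.2]
ee_rot: [-180.0, -0.0, -178.4]
contact_force: [-3.6, -0.1, -3.0]
finger_gap: -0.0
grasp_force: 1.7
```

Call:
send_rows:
  rows:
    - {"gripper":0,"dx":0.4,"dy":0,"dz":0,"twist":0}
    - {"gripper":0,"dx":0.8,"dy":0,"dz":0,"twist":0}
    - {"gripper":0,"dx":1.2,"dy":0,"dz":0.2,"twist":0}
    - {"gripper":0,"dx":1.6,"dy":0,"dz":0.2,"twist":0}

```text
time: 8.78
tcp_pos: [510.3, 44.8, 29.5]
ee_rot: [-180.0, -0.0, -178.4]
contact_force: [-3.4, -0.7, -1.6]
finger_gap: -0.2
grasp_force: 1.8
```

Call:
send_rows:
  rows:
    - {"gripper":0,"dx":0.4,"dy":0,"dz":0,"twist":0}
    - {"gripper":0,"dx":0.8,"dy":0,"dz":0,"twist":0}
    - {"gripper":0,"dx":1.2,"dy":0,"dz":0.2,"twist":0}

```text
time: 9.03
tcp_pos: [511.4, 44.8, 29.6]
ee_rot: [-180.0, -0.0, -178.4]
contact_force: [-2.6, 0.5, -2.3]
finger_gap: 0.1
grasp_force: 1.7
```

Call:
send_rows:
  rows:
    - {"gripper":0,"dx":0.4,"dy":0,"dz":0,"twist":0}
    - {"gripper":0,"dx":0.8,"dy":0,"dz":0.1,"twist":0}
    - {"gripper":0,"dx":1.2,"dy":0,"dz":0.2,"twist":0}

```text
time: 9.28
tcp_pos: [512.7, 44.8, 29.9]
ee_rot: [-180.0, 0.0, -178.4]
contact_force: [-3.2, -0.4, -3.2]
finger_gap: -0.2
grasp_force: 1.6
```

Call:
send_rows:
  rows:
    - {"gripper":0,"dx":0.4,"dy":0,"dz":0,"twist":0}
    - {"gripper":0,"dx":0.8,"dy":0,"dz":0,"twist":0}
    - {"gripper":0,"dx":1.2,"dy":0,"dz":0,"twist":0}

```text
time: 9.53
tcp_pos: [513.8, 44.8, 29.8]
ee_rot: [-180.0, -0.0, -178.4]
contact_force: [-3.3, -0.4, -2.5]
finger_gap: 0.1
grasp_force: 1.7
```

Call:
send_rows:
  rows:
    - {"gripper":0,"dx":0.3,"dy":0,"dz":0,"twist":0}
    - {"gripper":0,"dx":0.6,"dy":0,"dz":0,"twist":0}
    - {"gripper":0,"dx":0.9,"dy":0,"dz":0,"twist":0}

```text
time: 9.78
tcp_pos: [514.7, 44.8, 29.9]
ee_rot: [-180.0, -0.0, -178.4]
contact_force: [-3.1, -0.9, -2.5]
finger_gap: -0.3
grasp_force: 1.7
```

```bash
python3 - <<'E'
from h import *
t=get_image("top")[:,:,::-1]
a=cv2.resize(t[140:305,250:350],None,fx=3.6,fy=3.6,interpolation=cv2.INTER_CUBIC)
s=get_image("side")[:,:,::-1]
b=cv2.resize(s[225:325,195:300],None,fx=4.1,fy=4.1,interpolation=cv2.INTER_CUBIC)
o=np.zeros((600,800,3),np.uint8); o[:594,:360]=a; o[:410,365:365+430]=b[:, :430]
cv2.imwrite("pics/c5.png",o)
E
```

```text
(no output)
```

View pics/c5.png

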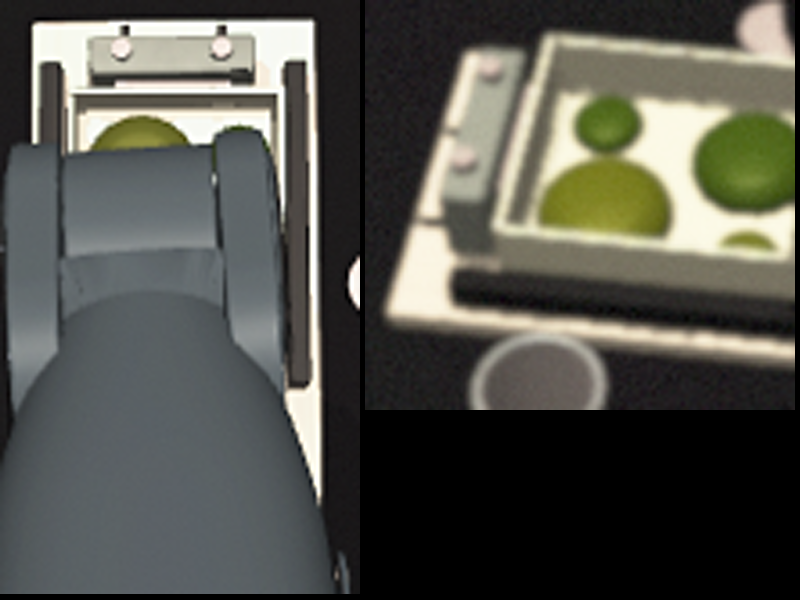

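The rear rim (v≈91) has passed the plate's original edge (v≈103), so the plate is in by about 6-8 mm. I'll push on gently until the hard stop is felt.

Call:
send_rows:
  rows:
    - {"gripper":0,"dx":0.3,"dy":0,"dz":0,"twist":0}
    - {"gripper":0,"dx":0.6,"dy":0,"dz":0,"twist":0}
    - {"gripper":0,"dx":0.9,"dy":0,"dz":0,"twist":0}

```text
time: 10.13
tcp_pos: [515.6, 44.8, 29.9]
ee_rot: [-180.0, -0.0, -178.4]
contact_force: [-3.3, -0.2, -2.2]
finger_gap: 0.1
grasp_force: 1.9
```

Call:
send_rows:
  rows:
    - {"gripper":0,"dx":0.3,"dy":0,"dz":0,"twist":0}
    - {"gripper":0,"dx":0.6,"dy":0,"dz":0,"twist":0}
    - {"gripper":0,"dx":0.9,"dy":0,"dz":0,"twist":0}

```text
time: 10.38
tcp_pos: [516.5, 44.8, 29.9]
ee_rot: [-180.0, -0.0, -178.4]
contact_force: [-3.7, -0.1, -2.9]
finger_gap: 0.4
grasp_force: 1.9
```

Call:
send_rows:
  rows:
    - {"gripper":0,"dx":0.3,"dy":0,"dz":0,"twist":0}
    - {"gripper":0,"dx":0.6,"dy":0,"dz":0,"twist":0}
    - {"gripper":0,"dx":0.6,"dy":0,"dz":0,"twist":0}

```text
time: 10.63
tcp_pos: [517.2, 44.8, 29.9]
ee_rot: [-180.0, 0.0, -178.4]
contact_force: [-3.5, -0.3, -2.6]
finger_gap: -0.1
grasp_force: 1.8
```

Call:
send_rows:
  rows:
    - {"gripper":0,"dx":0.3,"dy":0,"dz":0,"twist":0}
    - {"gripper":0,"dx":0.6,"dy":0,"dz":0,"twist":0}
    - {"gripper":0,"dx":0.6,"dy":0,"dz":0,"twist":0}

```text
time: 10.88
tcp_pos: [517.7, 44.8, 29.9]
ee_rot: [-180.0, -0.0, -178.4]
contact_force: [-3.2, -0.8, -3.0]
finger_gap: -0.1
grasp_force: 2.0
```

Call:
send_rows:
  rows:
    - {"gripper":0,"dx":0.3,"dy":0,"dz":0,"twist":0}
    - {"gripper":0,"dx":0.6,"dy":0,"dz":0,"twist":0}
    - {"gripper":0,"dx":0.6,"dy":0,"dz":0,"twist":0}

```text
time: 11.13
tcp_pos: [517.7, 44.8, 29.8]
ee_rot: [-180.0, -0.1, -178.4]
contact_force: [-5.6, -0.3, -0.8]
finger_gap: 0.0
grasp_force: 3.1
```

Call:
send_rows:
  rows:
    - {"gripper":0,"dx":0.3,"dy":0,"dz":0,"twist":0}
    - {"gripper":0,"dx":0.6,"dy":0,"dz":0,"twist":0}
    - {"gripper":0,"dx":0.6,"dy":0,"dz":0,"twist":0}

```text
time: 11.38
tcp_pos: [517.7, 44.8, 29.8]
ee_rot: [-180.0, -0.1, -178.4]
contact_force: [-8.5, -0.3, 1.1]
finger_gap: 0.2
grasp_force: 4.2
```

Call:
send_rows:
  rows:
    - {"gripper":0,"dx":0.3,"dy":0,"dz":0,"twist":0}
    - {"gripper":0,"dx":0.5,"dy":0,"dz":0,"twist":0}
    - {"gripper":0,"dx":0.5,"dy":0,"dz":0,"twist":0}

```text
time: 11.63
tcp_pos: [517.8, 44.8, 29.8]
ee_rot: [-180.0, -0.2, -178.4]
contact_force: [-10.7, -0.0, 3.5]
finger_gap: -0.0
grasp_force: 5.1
```

The TCP is firmly stopped at 517.8 while the force climbs: the plate is bottomed, about 12 mm from first touch at ~506. I'll back off, rise and go to the lever.

Call:
send_rows:
  rows:
    - {"gripper":0,"dx":-2,"dy":0,"dz":0,"twist":0}
    - {"gripper":0,"dx":-8,"dy":0,"dz":0,"twist":0}
    - {"gripper":0,"dx":-18,"dy":0,"dz":0,"twist":0}
    - {"gripper":0,"dx":-30,"dy":0,"dz":0,"twist":0}
    - {"gripper":0,"dx":-30,"dy":0,"dz":20,"twist":0}

```text
time: 12.05
tcp_pos: [485.0, 44.5, 47.6]
ee_rot: [-180.0, -0.3, -178.4]
contact_force: [-0.8, 0.2, -0.6]
finger_gap: 0.3
grasp_force: 0.0
```

Call:
send_rows:
  rows:
    - {"gripper":0,"dx":0,"dy":0,"dz":40,"twist":0}
    - {"gripper":0,"dx":0,"dy":0,"dz":80,"twist":0}
    - {"gripper":0,"dx":0,"dy":0,"dz":120,"twist":0}
    - {"gripper":0,"dx":0,"dy":0,"dz":155,"twist":0}
    - {"gripper":0,"dx":0,"dy":-40,"dz":155,"twist":0}

```text
time: 12.47
tcp_pos: [492.9, 8.8, 212.0]
ee_rot: [179.9, 0.7, -178.1]
contact_force: [1.9, -0.7, 0.4]
finger_gap: -0.5
grasp_force: 0.0
```

Call:
send_rows:
  rows:
    - {"gripper":0,"dx":5,"dy":-40,"dz":0,"twist":0}
    - {"gripper":0,"dx":10,"dy":-80,"dz":0,"twist":0}
    - {"gripper":0,"dx":15,"dy":-120,"dz":0,"twist":0}
    - {"gripper":0,"dx":20,"dy":-160,"dz":0,"twist":0.01}
    - {"gripper":0,"dx":25,"dy":-200,"dz":0,"twist":0.017}

```text
time: 12.88
tcp_pos: [514.3, -197.1, 205.5]
ee_rot: [-179.9, 0.1, -177.4]
contact_force: [0.6, -0.2, -0.1]
finger_gap: -0.3
grasp_force: 0.0
```

```bash
python3 - <<'E'
from h import *
t=get_image("top")[:,:,::-1]
a=cv2.resize(t[140:305,250:350],None,fx=3.6,fy=3.6,interpolation=cv2.INTER_CUBIC)
s=get_image("side")[:,:,::-1]
b=cv2.resize(s[110:195,255:360],None,fx=4.1,fy=4.1,interpolation=cv2.INTER_CUBIC)
o=np.zeros((600,800,3),np.uint8); o[:594,:360]=a; o[:b.shape[0],365:365+430]=b[:, :430]
cv2.imwrite("pics/c6.png",o); print(get_state()["tcp_pos"])
E
```

```text
[ 514.86163391 -200.26111283  204.82208475]
```

View pics/c6.png

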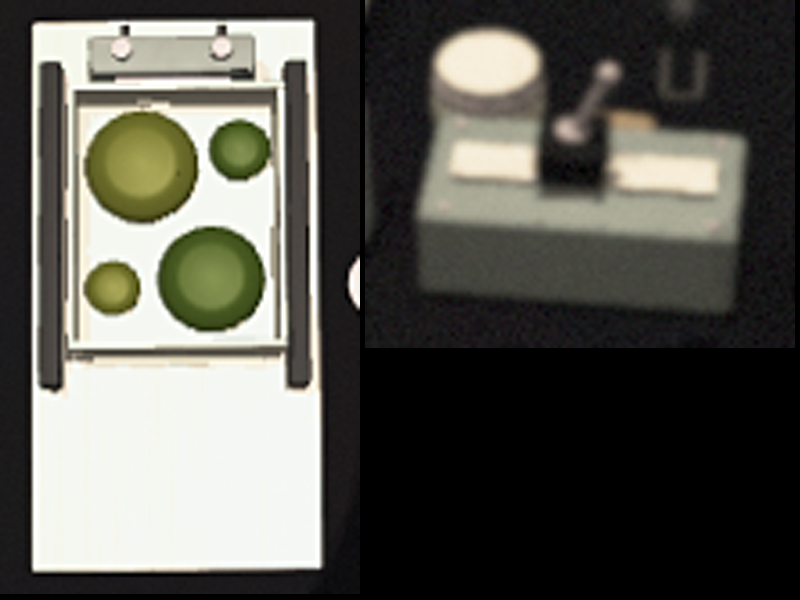

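The tray has stayed home, with its rim against the back-stop (v≈86). The lever is off, with its ball at side pixel ≈(314,127). A quick check of the ball between the two views:

```bash
python3 - <<'E'
from h import *
print(at("side",(255+(607-365-2)/4.1,110+(70-2)/4.1),133.7))
E
```

```text
[ 568.64974274 -310.79524562  133.7       ]
```

Call:
send_rows:
  rows:
    - {"gripper":0,"dx":4,"dy":-36,"dz":0,"twist":0}
    - {"gripper":0,"dx":8,"dy":-72,"dz":0,"twist":0}
    - {"gripper":0,"dx":12,"dy":-107,"dz":0,"twist":0}
    - {"gripper":0,"dx":12,"dy":-107,"dz":-30,"twist":0}
    - {"gripper":0,"dx":12,"dy":-107,"dz":-60,"twist":0}

```text
time: 13.4
tcp_pos: [527.7, -304.6, 145.7]
ee_rot: [-179.8, 0.3, -177.6]
contact_force: [0.2, -0.0, -0.4]
finger_gap: -0.1
grasp_force: 0.0
```

Both views agree: the ball is at ≈(568, -309). Going down to z≈124 in front of it.

Call:
send_rows:
  rows:
    - {"gripper":0,"dx":0,"dy":-1,"dz":-10,"twist":0}
    - {"gripper":0,"dx":0,"dy":-2,"dz":-21,"twist":0}
    - {"gripper":0,"dx":5,"dy":-2,"dz":-21,"twist":0}
    - {"gripper":0,"dx":10,"dy":-2,"dz":-21,"twist":0}
    - {"gripper":0,"dx":12,"dy":-2,"dz":-21,"twist":0}

```text
time: 13.82
tcp_pos: [540.3, -304.3, 125.6]
ee_rot: [-179.9, 0.1, -177.4]
contact_force: [-0.2, 0.2, 0.4]
finger_gap: -0.1
grasp_force: 0.0
```

Call:
send_rows:
  rows:
    - {"gripper":0,"dx":1,"dy":0,"dz":0,"twist":0}
    - {"gripper":0,"dx":2,"dy":0,"dz":0,"twist":0}
    - {"gripper":0,"dx":3,"dy":0,"dz":0,"twist":0}
    - {"gripper":0,"dx":4,"dy":0,"dz":0,"twist":0}
    - {"gripper":0,"dx":5,"dy":0,"dz":0,"twist":0}

```text
time: 14.23
tcp_pos: [543.5, -304.2, 124.1]
ee_rot: [-180.0, 0.0, -177.4]
contact_force: [-0.0, -0.3, -0.1]
finger_gap: -0.2
grasp_force: 0.0
```

Call:
send_rows:
  rows:
    - {"gripper":0,"dx":0.8,"dy":0,"dz":0,"twist":0}
    - {"gripper":0,"dx":1.6,"dy":0,"dz":0,"twist":0}
    - {"gripper":0,"dx":2.4,"dy":0,"dz":0,"twist":0}
    - {"gripper":0,"dx":3.2,"dy":0,"dz":0,"twist":0}

```text
time: 14.57
tcp_pos: [546.6, -304.3, 123.8]
ee_rot: [-180.0, -0.0, -177.4]
contact_force: [-0.4, 0.0, 0.3]
finger_gap: -0.1
grasp_force: 0.0
```

Call:
send_rows:
  rows:
    - {"gripper":0,"dx":0,"dy":-2,"dz":0,"twist":0}
    - {"gripper":0,"dx":0,"dy":-4,"dz":0,"twist":0}
    - {"gripper":0,"dx":0.7,"dy":-4,"dz":0,"twist":0}
    - {"gripper":0,"dx":1.4,"dy":-4,"dz":0,"twist":0}
    - {"gripper":0,"dx":2,"dy":-4,"dz":0,"twist":0}

```text
time: 14.98
tcp_pos: [548.7, -308.3, 123.9]
ee_rot: [-180.0, 0.0, -177.4]
contact_force: [1.2, 0.2, -1.2]
finger_gap: 0.0
grasp_force: 0.0
```

Call:
send_rows:
  rows:
    - {"gripper":0,"dx":0.5,"dy":0,"dz":0,"twist":0}
    - {"gripper":0,"dx":1,"dy":0,"dz":0,"twist":0}
    - {"gripper":0,"dx":1.5,"dy":0,"dz":0,"twist":0}

```text
time: 15.23
tcp_pos: [550.1, -308.2, 123.9]
ee_rot: [-180.0, -0.0, -177.4]
contact_force: [-2.0, -0.5, 0.3]
finger_gap: 0.1
grasp_force: 0.8
```

Call:
send_rows:
  rows:
    - {"gripper":0,"dx":0.5,"dy":0,"dz":0,"twist":0}
    - {"gripper":0,"dx":1,"dy":0,"dz":0,"twist":0}
    - {"gripper":0,"dx":1.5,"dy":0,"dz":0,"twist":0}

```text
time: 15.48
tcp_pos: [550.5, -308.1, 123.8]
ee_rot: [180.0, -0.1, -177.4]
contact_force: [-7.4, 0.0, 4.1]
finger_gap: 0.0
grasp_force: 3.6
```

Contact at x≈550, with an upward drag as the ball wants to climb its arc. I'll follow the arc by raising slightly.

Call:
send_rows:
  rows:
    - {"gripper":0,"dx":0.1,"dy":0,"dz":0.5,"twist":0}
    - {"gripper":0,"dx":0.2,"dy":0,"dz":1,"twist":0}

```text
time: 15.65
tcp_pos: [550.9, -308.1, 124.4]
ee_rot: [180.0, -0.1, -177.4]
contact_force: [-3.7, 0.3, -2.4]
finger_gap: -0.2
grasp_force: 1.8
```

Call:
send_rows:
  rows:
    - {"gripper":0,"dx":0.2,"dy":0,"dz":0.2,"twist":0}
    - {"gripper":0,"dx":0.4,"dy":0,"dz":0.3,"twist":0}

```text
time: 15.82
tcp_pos: [551.7, -308.1, 124.8]
ee_rot: [180.0, -0.1, -177.4]
contact_force: [-4.8, -0.1, -1.5]
finger_gap: -0.2
grasp_force: 2.0
```

Call:
send_rows:
  rows:
    - {"gripper":0,"dx":0.4,"dy":0,"dz":0.2,"twist":0}
    - {"gripper":0,"dx":0.8,"dy":0,"dz":0.4,"twist":0}
    - {"gripper":0,"dx":1.2,"dy":0,"dz":0.6,"twist":0}

```text
time: 16.07
tcp_pos: [553.4, -308.1, 125.7]
ee_rot: [180.0, -0.0, -177.4]
contact_force: [-3.7, 1.5, -1.5]
finger_gap: -0.3
grasp_force: 1.9
```

Call:
send_rows:
  rows:
    - {"gripper":0,"dx":0.5,"dy":0,"dz":0.2,"twist":0}
    - {"gripper":0,"dx":1,"dy":0,"dz":0.4,"twist":0}
    - {"gripper":0,"dx":1.5,"dy":0,"dz":0.6,"twist":0}

```text
time: 16.32
tcp_pos: [555.0, -308.1, 126.5]
ee_rot: [180.0, 0.0, -177.4]
contact_force: [-5.1, 1.3, -0.3]
finger_gap: -0.1
grasp_force: 1.9
```

Call:
send_rows:
  rows:
    - {"gripper":0,"dx":0.7,"dy":0,"dz":0.2,"twist":0}
    - {"gripper":0,"dx":1.4,"dy":0,"dz":0.4,"twist":0}
    - {"gripper":0,"dx":2.1,"dy":0,"dz":0.6,"twist":0}
    - {"gripper":0,"dx":2.8,"dy":0,"dz":0.8,"twist":0}

```text
time: 16.65
tcp_pos: [557.9, -308.1, 127.4]
ee_rot: [180.0, 0.0, -177.4]
contact_force: [-4.7, 1.7, 2.3]
finger_gap: -0.2
grasp_force: 2.2
```

Call:
send_rows:
  rows:
    - {"gripper":0,"dx":0.7,"dy":0,"dz":0.3,"twist":0}
    - {"gripper":0,"dx":1.4,"dy":0,"dz":0.6,"twist":0}
    - {"gripper":0,"dx":2.1,"dy":0,"dz":0.8,"twist":0}
    - {"gripper":0,"dx":2.8,"dy":0,"dz":1,"twist":0}

```text
time: 16.98
tcp_pos: [560.8, -308.3, 128.3]
ee_rot: [-180.0, 0.0, -177.4]
contact_force: [-3.5, 1.4, 1.8]
finger_gap: -0.1
grasp_force: 1.7
```

Call:
send_rows:
  rows:
    - {"gripper":0,"dx":1,"dy":0,"dz":0.2,"twist":0}
    - {"gripper":0,"dx":2,"dy":0,"dz":0.4,"twist":0}
    - {"gripper":0,"dx":3,"dy":0,"dz":0.5,"twist":0}
    - {"gripper":0,"dx":4,"dy":0,"dz":0.6,"twist":0}

```text
time: 17.32
tcp_pos: [564.9, -308.5, 128.9]
ee_rot: [-180.0, 0.0, -177.4]
contact_force: [-2.5, 0.5, 2.2]
finger_gap: -0.2
grasp_force: 1.1
```

Call:
send_rows:
  rows:
    - {"gripper":0,"dx":1,"dy":0,"dz":0.1,"twist":0}
    - {"gripper":0,"dx":2,"dy":0,"dz":0.2,"twist":0}
    - {"gripper":0,"dx":3,"dy":0,"dz":0.2,"twist":0}
    - {"gripper":0,"dx":4,"dy":0,"dz":0.2,"twist":0}

```text
time: 17.65
tcp_pos: [568.9, -308.3, 129.0]
ee_rot: [-180.0, 0.0, -177.4]
contact_force: [-1.2, 0.6, 1.0]
finger_gap: -0.0
grasp_force: 0.4
```

Call:
send_rows:
  rows:
    - {"gripper":0,"dx":1,"dy":0,"dz":0,"twist":0}
    - {"gripper":0,"dx":2,"dy":0,"dz":0,"twist":0}
    - {"gripper":0,"dx":3,"dy":0,"dz":0,"twist":0}
    - {"gripper":0,"dx":4,"dy":0,"dz":0,"twist":0}

```text
time: 17.98
tcp_pos: [572.8, -308.2, 128.9]
ee_rot: [-180.0, 0.0, -177.4]
contact_force: [0.1, 0.2, -0.3]
finger_gap: 0.3
grasp_force: 0.0
```

The force dropped to zero just past upright, so the lever snapped over. I'll retract and look.

Call:
send_rows:
  rows:
    - {"gripper":0,"dx":-10,"dy":0,"dz":0,"twist":0}
    - {"gripper":0,"dx":-35,"dy":0,"dz":0,"twist":0}
    - {"gripper":0,"dx":-65,"dy":0,"dz":10,"twist":0}
    - {"gripper":0,"dx":-85,"dy":10,"dz":40,"twist":0}
    - {"gripper":0,"dx":-100,"dy":40,"dz":60,"twist":0}

```text
time: 18.4
tcp_pos: [471.1, -270.1, 189.9]
ee_rot: [-179.9, -0.0, -177.6]
contact_force: [1.2, 0.1, 1.1]
finger_gap: -0.1
grasp_force: 0.0
```

Call:
send_rows:
  rows:
    - {"gripper":0,"dx":0,"dy":20,"dz":0,"twist":0}
    - {"gripper":0,"dx":0,"dy":20,"dz":0,"twist":0}
    - {"gripper":0,"dx":0,"dy":20,"dz":0,"twist":0}
    - {"gripper":0,"dx":0,"dy":20,"dz":0,"twist":0}

```text
time: 18.73
tcp_pos: [472.9, -248.5, 188.9]
ee_rot: [-180.0, 0.0, -177.4]
contact_force: [0.1, -0.4, -0.2]
finger_gap: -0.2
grasp_force: 0.0
```

```bash
python3 - <<'E'
from h import *
s=get_image("side")[:,:,::-1]; cv2.imwrite("pics/s7.png",cv2.resize(s[90:380,180:400],None,fx=2,fy=2,interpolation=cv2.INTER_CUBIC))
E
```

```text
(no output)
```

View pics/s7.png

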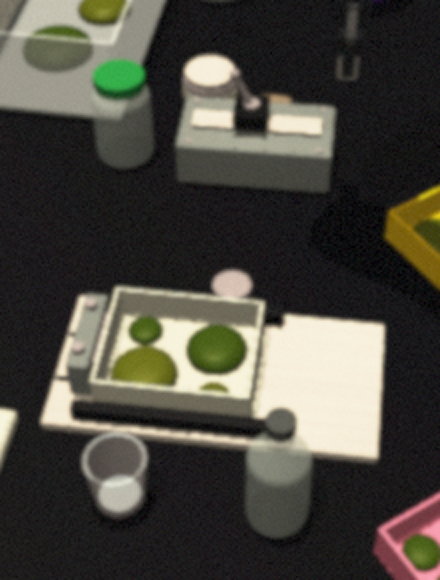

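The lever now leans away from the robot, with its ball at about (235,72). The tray is flat at the back-stop, the bystanders are undisturbed, and the gripper touches nothing.

```bash
python3 -c "
from workcell import *
print(sign_off())"
```

```text
the job is handed in; nothing more can be done
None
```

The job is handed in: the tray is pushed home with the spring plate felt at its hard stop, and the toggle lever snapped over to on and was let go. Measured forces peaked near 13 N on the tray and 8.5 N on the lever, and the bystanders looked undisturbed in the last picture; sign-off returned no verdict.

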